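# Scan the heat shield's label and stand the scanner wand in its cup

## Robot

A 6-joint arm with a two-finger parallel gripper is mounted at the origin on the work surface. World frame = base frame: x ahead of the robot, y to its left, z up, the work surface at z = 0. Lengths are in mm, angles in rad, forces in N, time in s.
With the tool pointing down it reaches from about 350 to 975 mm from the base axis. Payload 7.1 kg.
Tool frame: the origin (TCP) lies midway between the tips of the shut fingers; the grasp point (between the pads) lies 19 mm behind it; z points along the fingers, y is the line along which they close (so a half turn about z gives the same grasp; the last joint's range is limited). The gripper opens to 88 mm and grips with 3 to 60 N. Pads are 20 mm wide; open, the fingers measure 115 mm over their backs; the gripper's body (75 mm by 178 mm) begins 61 mm behind the grasp point.
Start: joints at [-1.19, 0.423, 1.63, -0, 1.089, -0.019], TCP at [243.287, -575.687, 195.475] pointing down, gripper open.
Joint ranges: [-3, 3], [-0.9, 2.11], [0.09, 2.58], [-1.31, 4.45], [0.11, 2.69], [-2.54, 2.54]. Speed limits (rad/s): [2.39, 2.39, 3.01, 3.14, 3.14, 3.14].

## Interface

Orientations are given as a rotation vector (axis times angle).
In Python, from workcell import get_obs, get_image, camera_params, close_job gives the robot as it stands.
- The arm moves only by the shell command python3 -m creep 'ROWS' [OPENING]. ROWS is a JSON object of lists of equal length, an entry for each row: "delta_pos": the shift along the tool's x, y, z in m, a list of three; "twist": the turn, a rotation vector about the tool's x, y, z in degrees, a list of three. A call has 1 to 20 rows; each row shifts and turns the commanded pose from where the row before left it, along the tool's axes as they then stand; what a row does not reach is not made up. A row lasts 1/12 s, in which the tool goes at most 41.7 mm and 7.16 degrees, less where a joint would pass 70% of its speed; a pose out of reach is approached as far as the arm can. A call with a gripper value outside its range is refused whole. OPENING is the opening, from 0 (shut) to 1 (fully open), set as the call begins (- or left out, the last holds). The fingers move at their own pace and stop on an object; the grip force is fixed at half the most. Time passes only in rows, so rows that do not move let the fingers close. It gives the time, the measured TCP pose, the force, the opening and the grip force at its end, in the units of the state.
- get_obs(): the state, without advancing time (a new reading comes with each control period).
- get_image(name): name is "side" or "top" or "wrist"; returns (picture, depth): 384x512x3 uint8, red, green, blue; 384x512 float32, mm along the optical axis (not along the pixel's ray), 0 where there is no reading.
- camera_params(name): a dict with "camera_matrix" (3x3 intrinsics, pixels), "extrinsics" (4x4, takes a point from camera to world coordinates). Camera axes: x right, y down, z forward; pixel columns grow to the right and rows downward; lengths in mm; the calibration is good to about 2 mm. A picture is of the moment at which its call begins: read the wrist's pose just before it. camera_params takes no time and is no camera call; for the wrist camera it gives the pose at the moment of the call.
- close_job(): hands the job in; it is judged then, once.
The state is a dict: "t": time; "qpos": joint angles; "qvel": joint speeds; "joint_torque": joint torques, N m; "ee_pos": TCP position; "orientation": TCP orientation; "ft_force": force on the tool from outside, world axes, zero at the start; "moment": the same for the moment, N m; "width": finger opening in mm; "grasp_force": force on a finger pad.
Only numpy, scipy, OpenCV 4.12 (cv2) and the standard library are available. Lean on these libraries where they do the work, as an engineer would, in place of code of your own. Each camera call takes 0.05 s, during which the arm holds its last target. There are 200 camera calls.

## Task

First swing the steel tray by its handle right out to its stop, clear of the copper heat shield. Then take the yellow scanner wand from its cradle, point its nose square at the middle of the bar label from about 60 mm away and hold it steady there for two seconds without touching the shield. Finally lower the wand nose down into the blue cup and let go so that it stands in it, leaving the tray out and the lens, gel frame, focus handle and bottle where they are.

Things in the scene. Friction and masses are not known exactly. Their poses are not given: they have to be found in the camera images.
- tray_handle (a point): Grip point on the steel tray's upright handle: black round knob, 26 mm diameter, 215 to 255 mm above the bench, on a 20 mm rod at the tray's edge nearest the robot; the point is at 235 mm. x axis: level, to the tray's swing axis (grey post at the bench's far edge) 415 mm away; z up. The tray stays where left; it swings to +y (clockwise from above).
- tray_stop (a point): Where the handle's grip point is when the tray is against its outer stop, 0.62 to 0.92 rad of swing from the start: a point 235 mm above an orange spot, 40 mm across, on the bench. The tray: 170 x 200 mm, its middle 340 mm from the swing axis, 165 to 189 mm above the bench; its arm 35 mm wide, 175 to 189 mm high; hub to 210 mm.
- shield: Copper heat shield, a plate of 130 x 150 mm fixed on a dark steel easel, leaning so that its face looks up (50 degrees above the horizontal) and to the side of its own -x. Plate centre 85 mm above the bench, top edge 127 mm, low edge 43 mm; 13 mm high lips along its two sides. Origin: bench level under the plate centre; z up.
- label: White label with black bars, 45 x 60 mm, on the middle of the shield's face. Origin: centre of its surface. Its z axis is the outward normal (40 degrees off vertical), y lies level along the 60 mm side.
- cradle: Fixed sloped wand cradle, foot 130 x 80 mm, z up; origin at bench level under its centre. The wand lies in its channel, nose low towards the cradle's +x, butt up at 35 degrees above the horizontal towards -x. Channel walls (41 mm overall) reach 75 mm, the 24 mm wide support under the wand 105 mm from the nose tip; the rest of the wand is free.
- wand: Yellow scanner wand, 170 mm long, about 140 g, centre of mass 90 mm from the nose. Origin: centre of the nose tip; z runs from nose to butt, so it looks along -z. Nose: black cylinder, 24 mm diameter, 45 mm long; then a yellow handle 24 mm (x) by 28 mm (y, level in the cradle). Grip it across y, 125 to 145 mm from the nose; the butt must clear the palm.
- wand_spot (a point): Point 60 mm ahead of the wand's nose tip on its axis (wand frame 0, 0, -60 mm): where it reads. It should lie on the label's middle.
- cup: Fixed blue round holder cup, 85 mm high, outer diameter 52 mm at the foot and 58 mm at the rim, wall 4 mm (mouth 50 mm, bottom 44 mm inside), inner floor 6 mm above the bench, on a thin round mat of 90 mm. Origin: bench level on its axis.
- lens: Bystander: smoked glass lens 92 mm across in a dark round mount 104 mm across and 14 mm thick, standing on edge (to 116 mm height) on a foot of 60 x 80 mm; loose. Origin: underside of the foot; the lens looks along x.
- gel_frame: Bystander: grey steel square gel frame 140 x 140 mm, 5 mm thick, lying flat, loose. Origin: middle of its underside.
- focus_handle: Bystander: black plastic focus handle 120 mm long, 40 mm wide, 32 mm high, lying along its x, loose. Origin: middle of its underside.
- cleaner: Bystander: white bottle 56 mm in diameter, 140 mm high, standing, loose. Origin: middle of its underside.
Not all that is in view belongs to the job. What is meant by the wand is not purple, and is the larger of those in its own colour.

How it is judged (in metres and radians):
On the way, in this order (a step that is already met when the one before it is completed fails the run):
1. the tray is swung out to its stop (handle within 42 mm) (horizontal distance between tray_handle and tray_stop below 0.042 m), for 0.2 s.
2. the held wand's spot within 14 mm (each way) of the label's middle, 25 mm of its face, axis 0.26 rad of its normal, tray out, still (20 mm/s, 0.15 rad/s) for 1.5 s (contact force between the fingers and wand above 1 N and x of wand_spot in the frame of label between -0.014 and 0.014 m and y of wand_spot in the frame of label between -0.014 and 0.014 m and z of wand_spot in the frame of label between -0.025 and 0.025 m and z of wand in the frame of label above 0.025 m and angle between the z axis of wand and the z axis of label, either way round below 0.26 rad and linear speed of wand below 0.02 m/s and angular speed of wand below 0.15 rad/s and horizontal distance between tray_handle and tray_stop below 0.042 m), for 1.5 s.
3. the wand's nose is lowered into the cup (tip less than 60 mm above the bench, within 25 mm of the cup's axis) while the fingers still hold it (contact force between the fingers and wand above 1 N and horizontal distance between wand and cup below 0.025 m and z of wand in the frame of cup below 0.06 m), for 0.05 s.
At the end, for the whole second after the job is handed in: The wand stands at rest in the cup, nose down on its floor (tip within 22 mm of the cup's axis and under 20 mm above the bench), within 0.36 rad of upright, released; the tray is still out (handle within 42 mm of its place at the stop) (horizontal distance between wand and cup below 0.022 m and z of wand in the frame of cup below 0.02 m and angle between wand's own z axis and vertical below 0.36 rad and linear speed of wand below 0.02 m/s and horizontal distance between tray_handle and tray_stop below 0.042 m); the robot touches nothing.
It fails at once if the heat shield is touched by the wand (over 2 N) (contact force between wand and shield above 2 N).
It fails at once if the heat shield is touched by the robot (over 2 N) (contact force between the arm and shield above 2 N).
It fails at once if the heat shield is touched by the fingers (over 2 N) (contact force between the fingers and shield above 2 N).
It fails at once if a bystander is moved by more than 25 mm (distance of any of lens, gel_frame, focus_handle, cleaner from where it was at the start of the episode above 0.025 m).
It fails at once if the lens or the bottle is tipped (angle between any of lens, cleaner's own z axis and vertical above 0.5 rad).
It also fails if it takes over 69 s, if anything falls off the work surface, if the arm or the gripper's body presses on something with over 40 N, if the wrist force passes 120 N, or if a joint passes its speed limit or range.

## Working session

There is one attempt and no reset: what is moved stays moved. The work goes in short steps, Python scripts to look and compute and a shell command to move; the robot and the scene stay as the last step left them, time stands still between calls to the robot, and variables do not carry over. Pictures are saved under pics/ and viewed, at most 10 in all, crops included, and the job is handed in when it is done.

```bash
mkdir -p pics; ls; cat > h.py <<'E'
import numpy as np, cv2
from scipy.spatial.transform import Rotation as R
from workcell import get_obs, get_image, camera_params, close_job
def shot(name):
    p=camera_params(name); im,d=get_image(name)
    np.savez(f'last_{name}.npz',im=im,d=d,K=p['camera_matrix'],E=p['extrinsics'])
    return im,d,np.array(p['camera_matrix']),np.array(p['extrinsics'])
def load(name):
    z=np.load(f'last_{name}.npz'); return z['im'],z['d'],z['K'],z['E']
def pts(d,K,E):
    v,u=np.mgrid[:d.shape[0],:d.shape[1]]
    P=np.stack([(u-K[0,2])*d/K[0,0],(v-K[1,2])*d/K[1,1],d],-1)
    return P@E[:3,:3].T+E[:3,3]
def ray(u,v,K,E,z):
    r=E[:3,:3]@np.array([(u-K[0,2])/K[0,0],(v-K[1,2])/K[1,1],1]); o=E[:3,3]
    return o+r*(z-o[2])/r[2]
def save(im,n,s=1):
    cv2.imwrite(f'pics/{n}.png',cv2.resize(im[...,::-1],None,fx=s,fy=s))
E
python3 - <<'E'
from h import *
for n in('top','side'):
    im,d,K,E=shot(n); save(im,n+'0',1.5); print(n,K.tolist(),np.round(E,3).tolist(),(d>0).mean())
o=get_obs(); print({k:np.round(v,3).tolist() for k,v in o.items()})
E
```

```text
pics
top [[413.3368410074776, 0.0, 258.9467671537237], [0.0, 413.3368410074776, 193.7381862750945], [0.0, 0.0, 1.0]] [[-0.015, -0.995, 0.099, 412.692], [-1.0, 0.016, 0.008, -58.618], [-0.01, -0.099, -0.995, 1323.986], [0.0, 0.0, 0.0, 1.0]] 0.9956258138020834
side [[366.87630356946585, 0.0, 253.42511830594347], [0.0, 366.87630356946585, 191.5395474635157], [0.0, 0.0, 1.0]] [[-0.889, -0.341, 0.305, 151.647], [-0.457, 0.673, -0.581, 610.22], [-0.007, -0.657, -0.754, 1040.754], [0.0, 0.0, 0.0, 1.0]] 0.9959920247395834
{'t': 0.1, 'qpos': [-1.19, 0.424, 1.631, -0.0, 1.089, -0.019], 'qvel': [-0.0, -0.0, -0.004, -0.0, -0.0, -0.0], 'joint_torque': [0.001, -54.561, -27.433, 0.065, 0.019, -0.0], 'ee_pos': [243.107, -575.198, 194.774], 'orientation': [-3.078, -0.624, 0.0], 'ft_force': [0.153, -0.421, -0.059], 'moment': [-0.007, -0.017, -0.029], 'grasp_force': 0.0, 'width': 87.538}
```

View pics/top0.png

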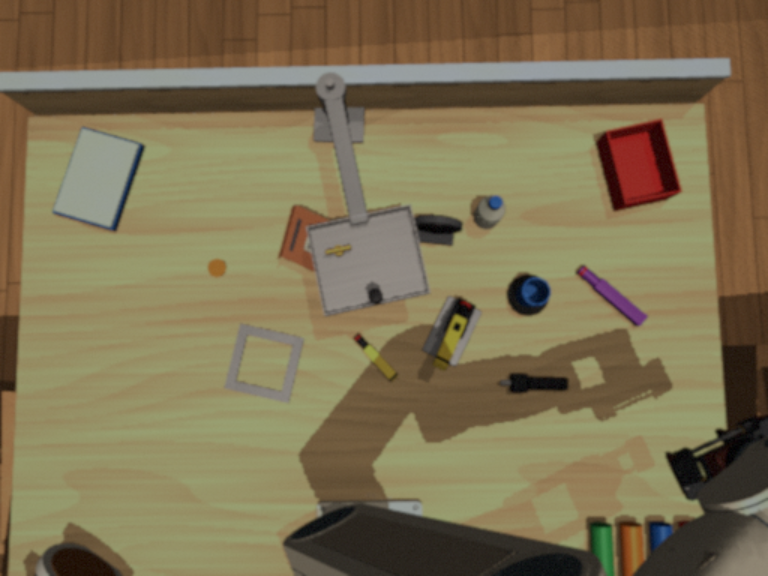

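View pics/side0.png

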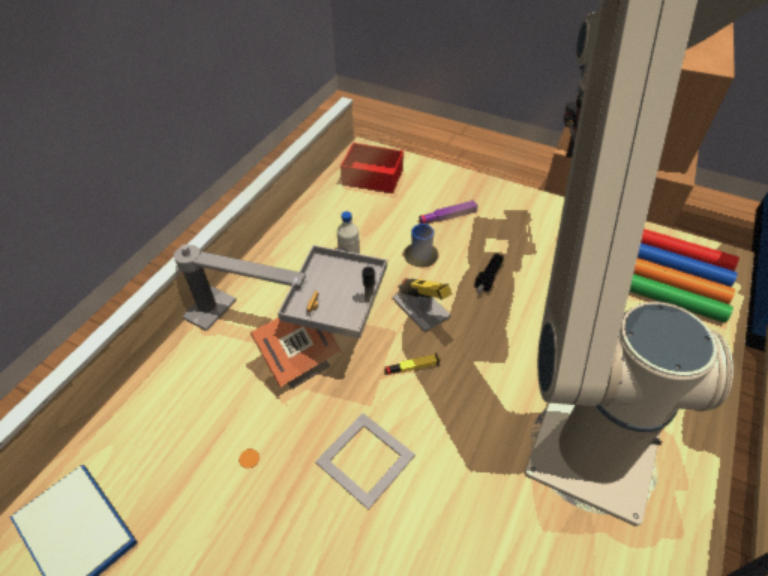

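The top view (1.5× scale) shows the knob at (376,296), the orange spot at (217,268) and the hub at (331,86). The cradle with the wand is at (455,330), with a small yellow decoy at (375,357). The cup is at (530,293), the gel frame at (265,362), the lens at (438,228), the bottle at (490,211) and the focus handle at (540,383). In the side view the label is visible at (297,342) under the tray.

```bash
python3 - <<'E'
from h import *
np.set_printoptions(precision=1,suppress=True)
for n in('top','side'):
    im,d,K,E=load(n); P=pts(d,K,E); hsv=cv2.cvtColor(im,cv2.COLOR_RGB2HSV); H,S,V=[hsv[...,i].astype(int) for i in range(3)]
    print(n)
    masks={'orange spot':(abs(H-13)<6)&(S>190)&(V>150)&(P[...,2]<15),'yellow':(abs(H-27)<7)&(S>170)&(V>110),'blue':(abs(H-108)<15)&(S>120)&(V>60),
     'dark knob':(V<60)&(P[...,2]>205)&(P[...,2]<270)&(P[...,0]>350),'copper':(H<12)&(S>110)&(V>70)&(P[...,2]>20)&(P[...,2]<140)}
    for k,m in masks.items():
        nn,l,st,c=cv2.connectedComponentsWithStats(m.astype(np.uint8))
        for i in range(1,nn):
            if st[i,4]>25:
                q=P[l==i]; print(k,c[i],st[i,4],'med',np.median(q,0),'min',np.percentile(q,3,axis=0),'max',np.percentile(q,97,axis=0), 'z0:',ray(*c[i],K,E,0)[:2])
    for nm,(u,v) in dict(hub=(331,86),knob=(376,296),spot=(217,268)).items():
        if n=='top': print(nm,P[int(v/1.5),int(u/1.5)])
    b=P[(P[...,2]<20)&(P[...,2]>-20)&(P[...,0]>200)&(P[...,0]<800)&(abs(P[...,1])<400)]; print('bench z',np.median(b[:,2]),b[:,2].std())
E
```

```text
top
yellow [298.5 227.1] 101 med [ 425.1 -161.5  116.7] min [ 404.9 -186.6   73.7] max [ 482.4 -147.7  133.4] z0: [ 435.5 -172.3]
yellow [255.9 244.7] 52 med [382.8 -35.9  17.2] min [365.5 -53.1  13.3] max [400.1 -20.5  22. ] z0: [381.8 -35.3]
blue [ 83.9 125.8] 77 med [773.5 517.8  16.6] min [691.  488.7  11.1] max [863.2 543.   22.8] z0: [778.1 524.3]
blue [329.6 134.6] 50 med [ 699.8 -258.3  139. ] min [ 690.7 -267.6  135.2] max [ 711.1 -247.2  142.5] z0: [ 734.4 -280.8]
blue [353.9 194.4] 165 med [ 536.9 -344.3   11.4] min [ 504.4 -365.     2.2] max [ 556.4 -316.4   87.4] z0: [ 537.4 -352.4]
blue [440.  355.7] 140 med [  48.9 -578.1   41.6] min [  25.9 -603.1   31.6] max [ 211.4 -336.7  641.6] z0: [  33.4 -598.8]
dark knob [249.6 196.9] 71 med [510.9 -26.1 254.4] min [500.7 -34.2 228.8] max [524.2 -16.  257.8] z0: [534.7 -17.4]
copper [428.4 108.7] 424 med [ 791.5 -584.2   67.1] min [ 714.3 -646.7   24.3] max [ 885.1 -509.6   72.9] z0: [ 815.3 -606.3]
copper [199.3 157.6] 534 med [650.1 131.5  83.1] min [597.4  90.6  47.2] max [695.2 167.  125.2] z0: [665.7 144.6]
copper [416.  3
[... 1042 characters left out ...]
max [848.6 616.6  21.7] z0: [730.9 561.1]
dark knob [245.2 185.4] 96 med [508.2 -16.8 241.6] min [500.2 -31.1 206.2] max [517.8 -12.3 256. ] z0: [ 615.3 -205.8]
copper [247.6 109.4] 748 med [ 800.4 -573.4   48.2] min [ 713.1 -647.3   21.7] max [ 881.7 -508.1   70.5] z0: [ 830.  -632.5]
copper [459.7 165.5] 584 med [ -88.8 -637.2   38.9] min [-194.2 -659.1   25. ] max [  22.1 -626.9   46.1] z0: [ -97.7 -685.8]
copper [454.9 189.1] 299 med [ -91.5 -511.1   31.2] min [-190.5 -516.9   22.1] max [  17.7 -506.    39.2] z0: [ -98.  -545.7]
copper [193.2 232.9] 1082 med [626.3 114.5  73.7] min [572.3  43.   45.2] max [690.9 165.8 123.3] z0: [671.2  68.5]
bench z -0.5846582765948369 2.994790555402036
```

```bash
python3 - <<'E'
from h import *
np.set_printoptions(precision=1,suppress=True)
for n in('top','side'):
    im,d,K,E=load(n); P=pts(d,K,E); hsv=cv2.cvtColor(im,cv2.COLOR_RGB2HSV).astype(int); X,Y,Z=[P[...,i] for i in range(3)]
    near=lambda x,y,r:np.hypot(X-x,Y-y)<r
    m=near(601,323,60)&(hsv[...,0]<18)&(hsv[...,1]>150); c=np.argwhere(m).mean(0)[::-1]
    print(n,'spot',m.sum(),c,ray(*c,K,E,0))
    m=near(911,54,45)&(Z>201)&(Z<222)
    c=cv2.minEnclosingCircle(P[m][:,:2].astype(np.float32)); print('hub',m.sum(),c,np.median(P[m],0))
    m=near(511,-25,30)&(Z>246); c=cv2.minEnclosingCircle(P[m][:,:2].astype(np.float32)); print('knob',m.sum(),c,P[m].mean(0), 'zmax',P[m][:,2].max())
    pc=np.argwhere(m).mean(0)[::-1]; print('knob ray at 255',ray(*pc,K,E,255))
    m=near(635,110,110)&(Z>35)&(Z<135)&(hsv[...,0]<14)&(hsv[...,1]>100); q=P[m]; 
    A=np.c_[q[:,:2],np.ones(len(q))]; w=np.linalg.lstsq(A,q[:,2],rcond=None)[0]; r=A@w-q[:,2]; k=abs(r)<6
    w=np.linalg.lstsq(A[k],q[k,2],rcond=None)[0]; nv=np.array([-w[0],-w[1],1]);nv/=np.linalg.norm(nv)
    print('shield n',len(q),k.sum(),np.round(nv,3),'tilt',np.degrees(np.arccos(nv[2])),'az',np.degrees(np.arctan2(nv[1],nv[0])))
    if n=='side':
        mm=(hsv[...,1]<60)&(hsv[...,2]>140)&near(620,100,60)&(Z>50)&(Z<120); print('label',mm.sum(),np.median(P[mm],0),np.argwhere(mm).mean(0)[::-1])
o=get_obs();print(o['ee_pos'],R.from_rotvec(o['orientation']).as_matrix())
E
```

```text
top spot 95 [144.3 178.2] [600.9 323.2   0. ]
hub 29 ((918.6851806640625, 58.436885833740234), 8.961677551269531) [917.7  57.1 209.1]
knob 77 ((512.3060302734375, -24.614124298095703), 12.766858100891113) [512.1 -24.5 254. ] zmax 258.97422574704365
knob ray at 255 [512.1 -24.5 255. ]
shield n 589 564 [-0.6  0.3  0.8] tilt 39.77214154581479 az 153.449208761707
side spot 128 [165.8 305.3] [600.3 323.4   0. ]
hub 25 ((917.4910278320312, 57.50482177734375), 9.50772762298584) [914.8  58.  207.6]
knob 56 ((511.4827880859375, -23.961589813232422), 12.436746597290039) [510.5 -22.5 252.6] zmax 258.1556054657866
knob ray at 255 [509.3 -20.5 255. ]
shield n 1189 1046 [-0.6  0.3  0.8] tilt 39.70182343928773 az 153.9123910931928
label 45 [633.  111.7  82. ] [191.9 232.3]
[ 243.1 -575.2  194.8] [[ 0.9  0.4 -0. ]
 [ 0.4 -0.9  0. ]
 [ 0.  -0.  -1. ]]
```

```bash
cat >> h.py <<'E'
def goto(p,Rt=None):
    """tool-frame shift (mm) and twist (deg) from present measured pose to TCP p, orientation matrix Rt"""
    np.set_printoptions(precision=2,suppress=True)
    o=get_obs(); M=R.from_rotvec(o['orientation']); 
    d=M.inv().apply(np.array(p)-o['ee_pos']); print('t',o['t'],'at',np.array(o['ee_pos']),'shift',d)
    if Rt is not None:
        tw=(M.inv()*R.from_matrix(Rt)).as_rotvec(degrees=True); print('twist',tw,'shift if turned first',np.array(Rt).T@(np.array(p)-o['ee_pos']))
def frame(z,y):
    z=np.array(z,float)/np.linalg.norm(z); y=np.array(y,float); y-=z*(y@z); y/=np.linalg.norm(y); return np.c_[np.cross(y,z),y,z]
E
python3 -c "
from h import *
goto([512,-24,320],frame([0,0,-1],[-.198,.98,0]))"
```

```text
t 0.1 at [ 243.11 -575.2   194.77] shift [ 462.25 -403.23 -124.66]
twist [  -0.01   -0.12 -168.51] shift if turned first [-372.73  487.03 -125.23]
```

```bash
python3 -m creep '{"delta_pos":[[0,0,-0.0415],[0,0,-0.0415],[0,0,-0.0415],[0.0289,-0.0252,0],[0.0289,-0.0252,0],[0.0289,-0.0252,0],[0.0289,-0.0252,0],[0.0289,-0.0252,0],[0.0289,-0.0252,0],[0.0289,-0.0252,0],[0.0289,-0.0252,0],[0.0289,-0.0252,0],[0.0289,-0.0252,0],[0.0289,-0.0252,0],[0.0289,-0.0252,0],[0.0289,-0.0252,0],[0.0289,-0.0252,0],[0.0289,-0.0252,0],[0.0289,-0.0252,0]],"twist":[[0,0,0],[0,0,0],[0,0,0],[0,0,-7],[0,0,0],[0,0,0],[0,0,0],[0,0,0],[0,0,0],[0,0,0],[0,0,0],[0,0,0],[0,0,0],[0,0,0],[0,0,0],[0,0,0],[0,0,0],[0,0,0],[0,0,0]]}' 1
python3 -c "
from h import *
goto([512,-24,320],frame([0,0,-1],[-.198,.98,0]));print(np.array(get_obs()['qpos']))"
```

```text
t: 1.68
ee_pos: [447.4, 4.5, 319.9]
orientation: [3.035, 0.811, 0.0]
ft_force: [-0.1, -0.1, -0.1]
width: 87.9
grasp_force: 0.0
t 1.6833 at [447.36   4.54 319.94] shift [41.8  56.97 -0.05]
twist [   0.      0.   -161.51] shift if turned first [-57.71 -40.78  -0.06]
[-0.02  0.01  1.86 -0.    1.27  1.03]
```

```bash
python3 -m creep '{"delta_pos":[[0,0,0],[0,0,0],[0,0,0],[0,0,0],[0,0,0],[0,0,0],[0,0,0],[0,0,0],[0,0,0],[0,0,0],[0,0,0],[0,0,0],[0,0,0],[0,0,0],[0,0,0],[0,0,0],[0,0,0],[0,0,0],[0,0,0],[0,0,0]],"twist":[[0,0,-7],[0,0,-7],[0,0,-7],[0,0,-7],[0,0,-7],[0,0,-7],[0,0,-7],[0,0,-7],[0,0,-7],[0,0,-7],[0,0,-7],[0,0,-7],[0,0,-7],[0,0,-7],[0,0,-7],[0,0,-7],[0,0,-7],[0,0,-7],[0,0,-7],[0,0,-7]]}'
python3 -m creep '{"delta_pos":[[0,0,0],[0,0,0],[0,0,0],[-0.029,-0.0204,0],[-0.029,-0.0204,0],[0,0,0],[0,0,0]],"twist":[[0,0,-7],[0,0,-7],[0,0,-7],[0,0,0],[0,0,0],[0,0,0],[0,0,0]]}'
python3 - <<'E'
from h import *
goto([512,-24,216],frame([0,0,-1],[-.198,.98,0]))
im,d,K,E=shot('wrist'); save(im,'w1',1.2)
P=pts(d,K,E);m=(np.hypot(P[...,0]-511,P[...,1]+24)<40)&(P[...,2]>246)&(P[...,2]<262)
print(m.sum(),P[m].mean(0),cv2.minEnclosingCircle(P[m][:,:2].astype(np.float32)))
E
```

```text
t: 3.35
ee_pos: [447.1, 2.6, 319.7]
orientation: [-0.267, -3.13, 0.0]
ft_force: [-0.8, -0.5, 0.2]
width: 87.7
grasp_force: 0.0
t: 3.93
ee_pos: [512.4, -27.0, 319.1]
orientation: [0.297, -3.126, -0.001]
ft_force: [0.7, 0.3, -0.6]
width: 88.0
grasp_force: 0.0
t 3.9333 at [512.44 -26.97 319.06] shift [ -0.31   2.94 103.06]
twist [ 0.03 -0.1  -0.58] shift if turned first [ -0.16   3.   103.06]
692 [510.05 -26.56 253.56] ((511.3777770996094, -26.301359176635742), 12.96101188659668)
```

View pics/w1.png

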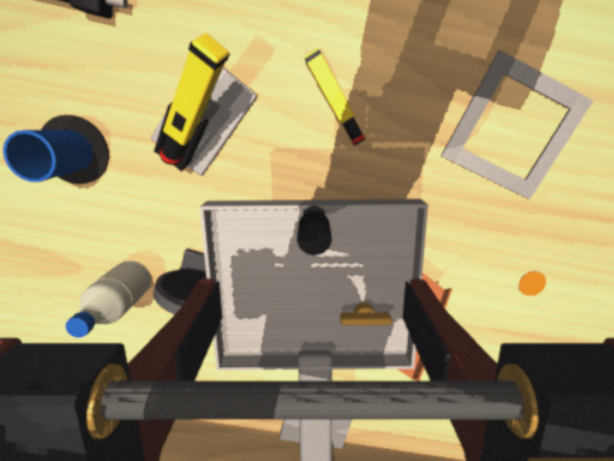

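The wrist view shows the knob at (313,232) under the gripper, the wand in its cradle at (195,95), the cup at (40,155) and the decoy at (335,95). The knob measures (511,-26), which agrees with the top view. I'll descend and grip.

```bash
python3 -m creep '{"delta_pos":[[0,0,0.026],[0,0,0.026],[0,0,0.026],[0,0,0.025],[0,0,0],[0,0,0]],"twist":[[0,0,0],[0,0,0],[0,0,0],[0,0,0],[0,0,0],[0,0,0]]}' 1
python3 -m creep '{"delta_pos":[[0,0,0],[0,0,0],[0,0,0],[0,0,0],[0,0,0],[0,0,0]],"twist":[[0,0,0],[0,0,0],[0,0,0],[0,0,0],[0,0,0],[0,0,0]]}' 0
python3 - <<'E'
from h import *
goto([512,-24,216])
im,d,K,E=load('wrist');P=pts(d,K,E);hsv=cv2.cvtColor(im,cv2.COLOR_RGB2HSV).astype(int);H,S,V=[hsv[...,i] for i in range(3)]
X,Y,Z=[P[...,i] for i in range(3)]
m=(abs(H-27)<8)&(S>150)&(V>110)&(np.hypot(X-430,Y+165)<90)&(Z>40)
q=P[m]; c=np.median(q,0); print('wand yellow',len(q),c); u,s,vt=np.linalg.svd(q-q.mean(0)); print(vt[0],s)
for a in range(0,200,5): pass
t=(q-q.mean(0))@vt[0]; print('ext',np.percentile(t,[1,99]),q.mean(0))
# cup
m=(abs(H-110)<14)&(S>100)&(np.hypot(X-540,Y+345)<60)&(Z>79)&(Z<92); print('cup rim',m.sum(),P[m].mean(0),cv2.minEnclosingCircle(P[m][:,:2].astype(np.float32)))
E
```

```text
t: 4.48
ee_pos: [510.4, -26.0, 216.6]
orientation: [0.299, -3.124, -0.001]
ft_force: [-0.0, -0.5, 0.2]
width: 87.8
grasp_force: 0.0
t: 4.98
ee_pos: [512.3, -26.5, 217.4]
orientation: [-0.298, 3.127, -0.0]
ft_force: [0.4, -0.3, 0.6]
width: 51.4
grasp_force: 0.0
t 4.9833 at [512.29 -26.54 217.43] shift [-0.19  2.55  1.43]
wand yellow 1927 [ 424.45 -162.5   117.19]
[ 0.76 -0.39 -0.53] [1644.76  352.98  184.02]
ext [-48.43  75.27] [ 426.87 -163.6   113.09]
cup rim 500 [ 530.28 -343.05   83.13] ((531.0172119140625, -344.122802734375), 28.71849822998047)
```

```bash
python3 -m creep '{"delta_pos":[[0,0,0],[0,0,0],[0,0,0],[0,0,0],[0,0,0],[0,0.0062,0],[-0.0002,0.0124,0],[-0.0004,0.0186,0],[-0.0004,0.0186,0],[-0.0004,0.0186,0],[-0.0004,0.0186,0],[-0.0004,0.0186,0],[-0.0004,0.0186,0],[-0.0004,0.0186,0],[-0.0004,0.0186,0],[-0.0004,0.0186,0],[-0.0004,0.0186,0],[-0.0004,0.0186,0],[-0.0004,0.0186,0]],"twist":[[0,0,0],[0,0,0],[0,0,0],[0,0,0],[0,0,0],[0,0,0.86],[0,0,1.71],[0,0,2.57],[0,0,2.57],[0,0,2.57],[0,0,2.57],[0,0,2.57],[0,0,2.57],[0,0,2.57],[0,0,2.57],[0,0,2.57],[0,0,2.57],[0,0,2.57],[0,0,2.57]]}' 0
python3 - <<'E'
from h import *
h=np.array([917.5,58]);o=get_obs();v=np.array(o['ee_pos'])[:2]-h;print(np.linalg.norm(v),np.degrees(np.arctan2(v[1],-v[0])),np.degrees(.6976)); 
M=R.from_rotvec(o['orientation']).as_matrix();print(M[:2,1],np.degrees(np.arctan2(-M[0,1],M[1,1])));goto([601,323,217])
E
```

```text
t: 6.57
ee_pos: [534.0, 211.7, 216.9]
orientation: [-0.616, -3.077, 0.002]
ft_force: [-7.1, 0.1, 4.8]
width: 25.0
grasp_force: 30.0
413.1832229352618 21.845111007774506 39.969535788326226
[0.38472565 0.92302926] -22.62674689171369
t 6.5667 at [533.99 211.74 216.89] shift [-19.05 128.47  -0.41]
```

```bash
python3 -m creep '{"delta_pos":[[-0.0004,0.0186,0],[-0.0004,0.0186,0],[-0.0004,0.0186,0],[-0.0004,0.0186,0],[-0.0004,0.0186,0],[-0.0002,0.0124,0],[0,0.0062,0],[0,0,0],[0,0,0],[0,0,0],[0,0,0]],"twist":[[0,0,2.57],[0,0,2.57],[0,0,2.57],[0,0,2.57],[0,0,2.57],[0,0,1.71],[0,0,0.86],[0,0,0],[0,0,0],[0,0,0],[0,0,0]]}' 0
python3 - <<'E'
from h import *
h=np.array([917.5,58]);o=get_obs();v=np.array(o['ee_pos'])[:2]-h;print(np.linalg.norm(v),np.degrees(np.arctan2(v[1],-v[0])),np.degrees(.6976)); 
goto([601,323,217])
E
```

```text
t: 7.48
ee_pos: [589.8, 309.2, 216.9]
orientation: [-1.019, -2.967, -0.002]
ft_force: [-8.3, 7.6, 2.2]
width: 24.8
grasp_force: 30.0
412.91147699055927 37.47403561873463 39.969535788326226
t 7.4833 at [589.8  309.22 216.93] shift [-0.37 17.76 -0.07]
```

```bash
python3 -m creep '{"delta_pos":[[0,0.009,0],[0,0.007,0],[0,0,0],[0,0,0]],"twist":[[0,0,1.2],[0,0,1],[0,0,0],[0,0,0]]}' 0
python3 -m creep '{"delta_pos":[[0,0,0],[0,0,0],[0,0,0],[0,0,0]],"twist":[[0,0,0],[0,0,0],[0,0,0],[0,0,0]]}' 1
python3 -c "
from h import *
goto([601,323,217])"
```

```text
t: 7.82
ee_pos: [600.0, 322.0, 216.9]
orientation: [-1.076, -2.947, -0.003]
ft_force: [-6.9, 7.3, 3.5]
width: 24.9
grasp_force: 30.0
t: 8.15
ee_pos: [602.0, 319.2, 216.8]
orientation: [1.078, 2.951, -0.0]
ft_force: [-0.3, 0.8, -0.1]
width: 48.1
grasp_force: 0.0
t 8.15 at [601.97 319.19 216.83] shift [ 3.19  2.28 -0.17]
```

```bash
python3 -m creep '{"delta_pos":[[0,0,0],[0,0,0],[0,0,0],[0,0,-0.03],[0,0,-0.04],[0,0,-0.04],[0,0,0],[0,0,0]],"twist":[[0,0,0],[0,0,0],[0,0,0],[0,0,0],[0,0,0],[0,0,0],[0,0,0],[0,0,0]]}' 1
python3 - <<'E'
from h import *
np.set_printoptions(precision=3,suppress=True)
for n in('top','side','wrist'):
    im,d,K,E=shot(n); P=pts(d,K,E); hsv=cv2.cvtColor(im,cv2.COLOR_RGB2HSV).astype(int);H,S,V=[hsv[...,i] for i in range(3)]
    X,Y,Z=[P[...,i] for i in range(3)]
    print(n); 
    if n!='side': save(im,n+'2',1.5)
    m=(np.hypot(X-601,Y-323)<50)&(Z>246)&(Z<262); print('knob',m.sum(),P[m].mean(0) if m.any() else '')
    m=(np.hypot(X-635,Y-110)<120)&(Z>35)&(Z<135)&(H<14)&(S>100); q=P[m]
    if len(q)>100:
        A=np.c_[q[:,:2],np.ones(len(q))]; k=np.ones(len(q),bool)
        for _ in range(4):
            w=np.linalg.lstsq(A[k],q[k,2],rcond=None)[0]; k=abs(A@w-q[:,2])<4
        nv=np.array([-w[0],-w[1],1]);nv/=np.linalg.norm(nv); print('shield',k.sum(),nv,np.degrees(np.arccos(nv[2])),np.degrees(np.arctan2(nv[1],nv[0])),'ctr(bbox)',cv2.minAreaRect(q[k][:,:2].astype(np.float32)))
        pl=abs(X*w[0]+Y*w[1]+w[2]-Z)<8
        mm=pl&(S<90)&(np.hypot(X-633,Y-112)<60); 
        c=mm.astype(np.uint8); c=cv2.morphologyEx(c,cv2.MORPH_CLOSE,np.ones((5,5),np.uint8)); nn,l,st,ct=cv2.connectedComponentsWithStats(c); i=1+st[1:,4].argmax(); 
        cn=cv2.findContours((l==i).astype(np.uint8),0,1)[0][0]; r=cv2.minAreaRect(cn); print('label px',st[i,4],ct[i],r)
        for u,v in (ct[i],r[0]):
            rr=E[:3,:3]@np.array([(u-K[0,2])/K[0,0],(v-K[1,2])/K[1,1],1]);o=E[:3,3]; t=(w[2]+w[0]*o[0]+w[1]*o[1]-o[2])/(rr[2]-w[0]*rr[0]-w[1]*rr[1]); print('label',o+t*rr)
    m=(abs(H-27)<8)&(S>150)&(V>100)&(np.hypot(X-430,Y+165)<90)&(Z>40); q=P[m]
    if len(q)>20:
        vt=np.linalg.svd(q-q.mean(0),full_matrices=False)[2]; t=(q-q.mean(0))@vt[0]; print('wand',len(q),q.mean(0),vt[0],np.percentile(t,[0,2,98,100]))
    m=(abs(H-110)<14)&(S>100)&(np.hypot(X-535,Y+345)<60)&(Z>79)&(Z<92)
    if m.sum()>9: print('cup rim',m.sum(),cv2.minEnclosingCircle(P[m][:,:2].astype(np.float32)))
E
```

```text
t: 8.82
ee_pos: [603.2, 320.1, 330.5]
orientation: [1.076, 2.947, 0.007]
ft_force: [-0.6, 0.3, -0.8]
width: 87.8
grasp_force: 0.0
top
knob 4 [594.992 312.571 249.27 ]
shield 1130 [-0.576  0.286  0.766] 40.0092183634598 153.5428905006423 ctr(bbox) ((631.2247924804688, 92.44712829589844), (143.1512451171875, 100.25727844238281), 63.72459411621094)
label px 255 [212.749 164.   ] ((212.7474365234375, 163.94329833984375), (20.611526489257812, 12.8948974609375), 23.96249008178711)
label [628.852  90.588  85.7  ]
label [629.005  90.578  85.819]
wand 291 [ 434.493 -166.708  108.449] [-0.729  0.402  0.554] [-69.347 -64.879  57.863  59.425]
cup rim 70 ((530.8870239257812, -341.8891296386719), 28.929086685180664)
side
knob 92 [597.405 323.327 252.801]
shield 1046 [-0.571  0.286  0.77 ] 39.67569453039113 153.4297180613054 ctr(bbox) ((627.08349609375, 87.29730224609375), (139.69894409179688, 100.52740478515625), 63.863407135009766)
label px 263 [196.901 227.783] ((196.86764526367188, 227.77938842773438), (14.234382629394531, 18.864843368530273), 59.03623962402344)
label [629.216  90.826  85.085]
label [629.3    90.884  85.125]
wand 175 [ 425.026 -156.935  112.66 ] [-0.777  0.351  0.523] [-84.599 -73.651  46.668  48.223]
cup rim 24 ((533.44970703125, -343.0652770996094), 29.986997604370117)
wrist
knob 660 [598.344 322.365 253.578]
shield 1805 [-0.576  0.285  0.766] 40.006419341878654 153.65592937624106 ctr(bbox) ((623.3251342773438, 77.58155822753906), (119.29562377929688, 101.46564483642578), 64.56978607177734)
label px 47 [144.    258.489] ((143.50001525878906, 258.0000305175781), (4.949747562408447, 12.020814895629883), 45.0)
label [606.043  74.254  74.37 ]
label [605.026  73.863  73.751]
```

View pics/top2.png

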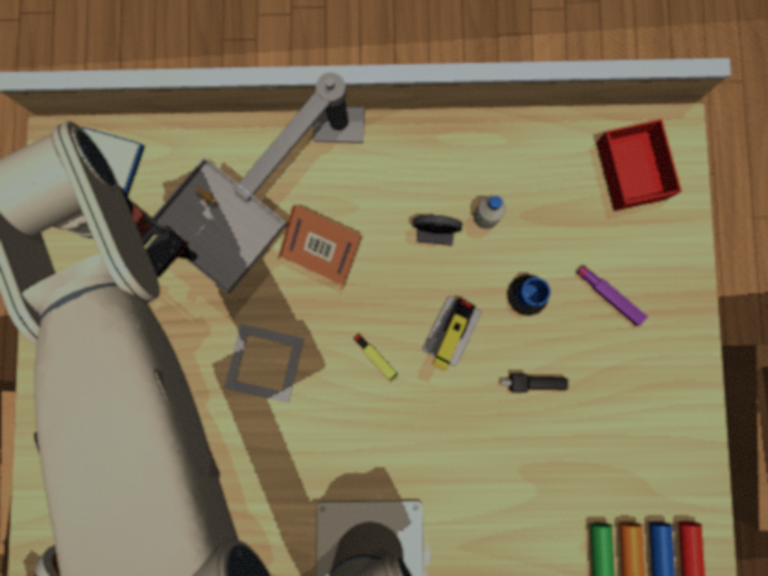

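The tray is now out and the label is fully visible at (320,243), which puts it at (629, 91, 85) with its normal at 40° and azimuth 153.6°. Next I'll move above the wand for a closer look.

```bash
python3 -c "
from h import *
goto([425,-165,330],frame([0,0,-1],[.459,.889,0]))"
```

```text
t 8.9667 at [601.05 319.06 325.41] shift [-177.37 -483.59   -3.66]
twist [ -0.12  -0.07 -12.82] shift if turned first [ -65.65 -510.88   -4.59]
```

```bash
python3 -m creep '{"delta_pos":[[0,0,0],[0,0,0],[-0.005,-0.0393,0],[-0.005,-0.0393,0],[-0.005,-0.0393,0],[-0.005,-0.0393,0],[-0.005,-0.0393,0],[-0.005,-0.0393,0],[-0.005,-0.0393,0],[-0.005,-0.0393,0],[-0.005,-0.0393,0],[-0.005,-0.0393,0],[-0.005,-0.0393,0],[-0.005,-0.0393,0],[-0.005,-0.0393,0],[0,0,0],[0,0,0],[0,0,0]],"twist":[[0,0,-6.4],[0,0,-6.4],[0,0,0],[0,0,0],[0,0,0],[0,0,0],[0,0,0],[0,0,0],[0,0,0],[0,0,0],[0,0,0],[0,0,0],[0,0,0],[0,0,0],[0,0,0],[0,0,0],[0,0,0],[0,0,0]]}' 1
cat > wand.py <<'E'
from h import *
np.set_printoptions(precision=3,suppress=True)
goto([425,-165,330],frame([0,0,-1],[.459,.889,0]));print(np.array(get_obs()['qpos']))
im,d,K,E=shot('wrist'); P=pts(d,K,E); hsv=cv2.cvtColor(im,cv2.COLOR_RGB2HSV).astype(int);H,S,V=[hsv[...,i] for i in range(3)]
X,Y,Z=[P[...,i] for i in range(3)]
save(im,'w3',1.2)
m=(abs(H-27)<8)&(S>150)&(V>100)&(np.hypot(X-430,Y+165)<90)&(Z>40); q=P[m]
vt=np.linalg.svd(q-q.mean(0),full_matrices=False)[2]; t=(q-q.mean(0))@vt[0]; print('wand',len(q),q.mean(0),vt,np.percentile(t,[0,2,98,100]))
# top face: centreline slices by horizontal heading
h=vt[0][:2]/np.linalg.norm(vt[0][:2])*np.sign(vt[0][0]); s=q[:,:2]@h; b=q[:,:2]@np.array([-h[1],h[0]])
for a in np.arange(s.min(),s.max(),10):
    k=(s>=a)&(s<a+10)
    if k.sum()>20: print(round(a+5),k.sum(),np.percentile(b[k],[3,50,97]),np.percentile(q[k,2],[5,50,95]))
E
python3 wand.py
```

```text
t: 10.47
ee_pos: [424.5, -163.9, 325.9]
orientation: [-0.743, -3.05, -0.001]
ft_force: [0.3, -0.7, -0.0]
width: 87.7
grasp_force: 0.0
t 10.4667 at [ 424.53 -163.87  325.92] shift [-0.93 -0.79 -4.08]
twist [ 0.02 -0.13 -0.08] shift if turned first [-0.94 -0.79 -4.08]
[-0.39  0.02  1.84  0.    1.28 -1.49]
wand 1362 [ 424.6  -163.43  113.83] [[ 0.75 -0.39 -0.53]
 [-0.4  -0.91  0.09]
 [ 0.52 -0.15  0.84]] [-47.22 -46.49  76.18  87.19]
410 217 [36.68 49.83 61.85] [125.28 131.83 138.76]
420 108 [36.96 49.23 61.54] [138.48 140.   141.27]
430 153 [36.41 49.84 62.13] [128.63 132.64 135.88]
440 145 [37.31 49.87 61.36] [121.84 125.26 128.86]
450 135 [37.01 48.62 61.49] [115.01 118.36 121.48]
460 124 [36.75 49.27 61.85] [107.33 111.23 114.37]
470 121 [36.33 48.61 62.11] [100.64 103.86 108.21]
480 111 [36.14 48.6  62.54] [93.79 97.13 99.87]
490 68 [35.84 47.2  61.39] [86.38 92.07 94.45]
500 52 [35.52 49.3  64.08] [50.42 82.17 86.33]
510 95 [36.69 50.05 64.07] [72.27 76.34 79.75]
520 33 [37.76 48.58 60.66] [62.05 70.27 72.93]
```

View pics/w3.png

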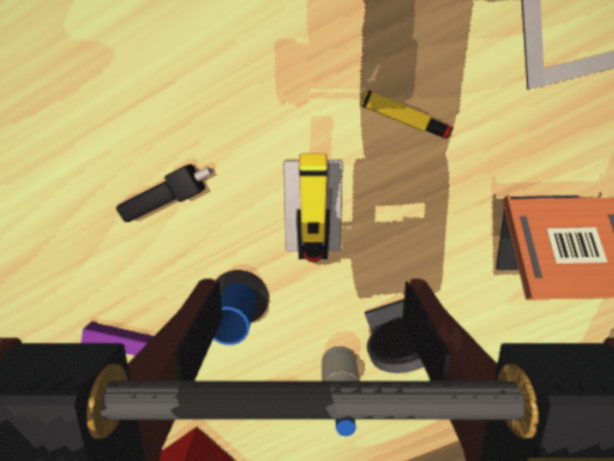

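The wand sits at (313,205) in the wrist view, aligned with the image, nose away from the base. It measures 26 mm wide with a 35.4° slope and a heading of -27.5°, which match the text. The nose should be at about z 34.

```bash
cat > pick.py <<'E'
from h import *
h=np.array([.887,-.4615,0]); bx=np.array([.4615,.887,0])
butt=410.7*h+49.3*bx+[0,0,131.5]; a=h*.819+np.array([0,0,-.574])  # a: butt->nose
g=butt+39*a; zt=h*.5+np.array([0,0,-.866]); F=frame(zt,bx); tcp=g+19*F[:,2]
if __name__=='__main__':
    print('g',g,'tcp',tcp,'nose',butt+170*a); goto(tcp-80*F[:,2],F); goto(tcp,F)
    print(np.array(get_obs()['qpos']))
E
python3 pick.py
```

```text
g [ 415.374517  -160.5497215  109.114    ] tcp [ 423.80146443 -164.93420429   92.65912633] nose [ 510.53986  -210.063595   33.92    ]
t 10.5167 at [ 424.89 -163.33  326.1 ] shift [ 39.92  -1.84 164.23]
twist [  0.07 -30.1    0.18] shift if turned first [116.91  -1.93 122.06]
t 10.5167 at [ 424.89 -163.33  326.1 ] shift [ -0.2   -1.99 233.44]
twist [  0.07 -30.1    0.18] shift if turned first [116.91  -1.93 202.06]
[-0.39  0.02  1.84  0.    1.28 -1.49]
```

```bash
python3 -m creep '{"delta_pos":[[0,0,0],[0,0,0],[0,0,0],[0,0,0],[0,0,0],[0.0234,-0.0004,0.0244],[0.0234,-0.0004,0.0244],[0.0234,-0.0004,0.0244],[0.0234,-0.0004,0.0244],[0.0234,-0.0004,0.0244],[0,0,0],[0,0,0],[0,0,0]],"twist":[[0,-6,0],[0,-6,0],[0,-6,0],[0,-6,0],[0,-6,0],[0,0,0],[0,0,0],[0,0,0],[0,0,0],[0,0,0],[0,0,0],[0,0,0],[0,0,0]]}' 1
python3 pick.py
```

```text
t: 11.6
ee_pos: [390.0, -147.3, 164.2]
orientation: [0.618, 2.552, -0.166]
ft_force: [0.4, -0.2, 0.9]
width: 87.9
grasp_force: 0.0
g [ 415.374517  -160.5497215  109.114    ] tcp [ 423.80146443 -164.93420429   92.65912633] nose [ 510.53986  -210.063595   33.92    ]
t 11.6 at [ 389.96 -147.29  164.21] shift [ 2.72 -0.03  1.04]
twist [0.14 0.09 0.22] shift if turned first [ 2.72 -0.03  1.04]
t 11.6 at [ 389.96 -147.29  164.21] shift [ 2.85 -0.22 81.04]
twist [0.14 0.09 0.22] shift if turned first [ 2.72 -0.03 81.04]
[-0.33 -0.01  2.45 -0.37  0.2  -1.08]
```

```bash
python3 -m creep '{"delta_pos":[[0.0014,0,0.02],[0.0013,0,0.02],[0,0,0.02],[0,0,0.021],[0,0,0],[0,0,0],[0,0,0]],"twist":[[0,0,0],[0,0,0],[0,0,0],[0,0,0],[0,0,0],[0,0,0],[0,0,0]]}' 1
python3 pick.py
```

```text
t: 12.18
ee_pos: [411.5, -156.5, 126.2]
orientation: [0.629, 2.558, -0.189]
ft_force: [-0.3, 0.5, -0.9]
width: 88.3
grasp_force: 0.0
g [ 415.374517  -160.5497215  109.114    ] tcp [ 423.80146443 -164.93420429   92.65912633] nose [ 510.53986  -210.063595   33.92    ]
t 12.1833 at [ 411.48 -156.49  126.21] shift [  4.08  -2.55 -43.48]
twist [-0.99 -0.19  0.11] shift if turned first [  3.93  -1.8  -43.53]
t 12.1833 at [ 411.48 -156.49  126.21] shift [ 3.81 -1.16 36.51]
twist [-0.99 -0.19  0.11] shift if turned first [ 3.93 -1.8  36.47]
[-0.31  0.15  2.43 -1.08  0.11 -0.35]
```

```bash
sed -i 's/zt=h\*.5+np.array(\[0,0,-.866\])/zt=h*.2588+np.array([0,0,-.9659])/' pick.py
python3 -m creep '{"delta_pos":[[0,0,-0.03],[0,0,-0.03],[0,0,-0.02],[0,0,0],[0,0,0],[0,0,0],[0,0,0],[0,0,0],[0,0,0]],"twist":[[0,0,0],[0,0,0],[0,0,0],[0,5,0],[0,5,0],[0,5,0],[0,0,0],[0,0,0],[0,0,0]]}' 1
python3 pick.py
```

```text
t: 12.93
ee_pos: [389.1, -151.0, 167.1]
orientation: [0.699, 2.776, -0.149]
ft_force: [-0.5, 0.0, -0.2]
width: 87.8
grasp_force: 0.0
g [ 415.374517  -160.5497215  109.114    ] tcp [ 419.73624004 -162.819096     90.76119881] nose [ 510.53986  -210.063595   33.92    ]
t 12.9333 at [ 389.13 -151.02  167.11] shift [-11.62   3.84   2.4 ]
twist [-2.08  1.73 -0.5 ] shift if turned first [-11.73   3.66   2.19]
t 12.9333 at [ 389.13 -151.02  167.11] shift [-9.19  6.73 82.31]
twist [-2.08  1.73 -0.5 ] shift if turned first [-11.73   3.66  82.19]
[-0.34  0.03  2.28 -0.15  0.55 -1.3 ]
```

```bash

python3 -m creep '{"delta_pos":[[0,0,0],[-0.0117,0.0037,0.0022],[0,0,0.02],[0,0,0.02],[0,0,0],[0,0,0],[0,0,0]],"twist":[[-2,1.7,-0.5],[0,0,0],[0,0,0],[0,0,0],[0,0,0],[0,0,0],[0,0,0]]}' 1
python3 pick.py
```

```text
t: 13.52
ee_pos: [411.2, -158.2, 129.8]
orientation: [0.686, 2.804, -0.093]
ft_force: [-0.1, -0.5, 0.9]
width: 87.7
grasp_force: 0.0
g [ 415.374517  -160.5497215  109.114    ] tcp [ 419.73624004 -162.819096     90.76119881] nose [ 510.53986  -210.063595   33.92    ]
t 13.5167 at [ 411.2  -158.18  129.79] shift [  0.75  -0.26 -39.78]
twist [-0.12 -0.04 -0.  ] shift if turned first [  0.72  -0.17 -39.78]
t 13.5167 at [ 411.2  -158.18  129.79] shift [ 0.69 -0.09 40.22]
twist [-0.12 -0.04 -0.  ] shift if turned first [ 0.72 -0.17 40.22]
[-0.37  0.16  2.25 -0.07  0.47 -1.41]
```

```bash

python3 -m creep '{"delta_pos":[[0.0007,0,0.02],[0,0,0.02],[0,0,0],[0,0,0],[0,0,0]],"twist":[[0,0,0],[0,0,0],[0,0,0],[0,0,0],[0,0,0]]}' 1
python3 pick.py
python3 -m creep '{"delta_pos":[[0,0,0],[0,0,0],[0,0,0],[0,0,0],[0,0,0],[0,0,0],[0,0,0],[0,0,0],[0,0,0],[0,0,0],[0,0,0],[0,0,0],[0,0,0]],"twist":[[0,0,0],[0,0,0],[0,0,0],[0,0,0],[0,0,0],[0,0,0],[0,0,0],[0,0,0],[0,0,0],[0,0,0],[0,0,0],[0,0,0],[0,0,0]]}' 0
```

```text
t: 13.93
ee_pos: [420.1, -163.0, 91.8]
orientation: [0.686, 2.803, -0.093]
ft_force: [-0.4, -0.1, 0.1]
width: 87.9
grasp_force: 0.0
g [ 415.374517  -160.5497215  109.114    ] tcp [ 419.73624004 -162.819096     90.76119881] nose [ 510.53986  -210.063595   33.92    ]
t 13.9333 at [ 420.14 -162.98   91.81] shift [  0.66  -0.18 -79.1 ]
twist [-0.1   0.02 -0.  ] shift if turned first [  0.69  -0.05 -79.1 ]
t 13.9333 at [ 420.14 -162.98   91.81] shift [ 0.69 -0.05  0.9 ]
twist [-0.1   0.02 -0.  ] shift if turned first [ 0.69 -0.05  0.9 ]
[-0.37  0.26  2.26 -0.08  0.36 -1.39]
t: 15.02
ee_pos: [419.9, -163.0, 90.8]
orientation: [0.686, 2.804, -0.093]
ft_force: [1.6, -0.2, -1.1]
width: 27.4
grasp_force: 29.9
```

```bash

python3 -m creep '{"delta_pos":[[-0.004,0,-0.0032],[-0.0077,0,-0.0064],[-0.0077,0,-0.0064],[-0.0077,0,-0.0064],[-0.0077,0,-0.0064],[-0.0077,0,-0.0064],[-0.0077,0,-0.0064],[-0.005,0,-0.019],[-0.0093,0,-0.0348],[-0.0093,0,-0.0348],[-0.0093,0,-0.0348],[-0.0093,0,-0.0348],[0,0,0],[0,0,0],[0,0,0]],"twist":[[0,0,0],[0,0,0],[0,0,0],[0,0,0],[0,0,0],[0,0,0],[0,0,0],[0,0,0],[0,0,0],[0,0,0],[0,0,0],[0,0,0],[0,0,0],[0,0,0],[0,0,0]]}' 0
cat > held.py <<'E'
from h import *
import sys
np.set_printoptions(precision=3,suppress=True)
o=get_obs(); M=R.from_rotvec(o['orientation']).as_matrix(); T=np.array(o['ee_pos']); print(T,o['width'])
for n in sys.argv[2:]:
    im,d,K,E=shot(n); P=pts(d,K,E); hsv=cv2.cvtColor(im,cv2.COLOR_RGB2HSV).astype(int);H,S,V=[hsv[...,i] for i in range(3)]
    save(im,n+sys.argv[1],1.3 if n=='wrist' else 1.5)
    L=(P-T)@M   # tool frame
    near=(np.linalg.norm(L,axis=-1)<190)&(d>0)&(P[...,2]>30)
    m=near&(abs(H-27)<8)&(S>150)&(V>70); q=L[m]
    if len(q)<30: print(n,'few',len(q)); continue
    vt=np.linalg.svd(q-q.mean(0),full_matrices=False)[2]; a=vt[0]*np.sign(vt[0][2]); t=(q-q.mean(0))@a
    print(n,len(q),'mean(tool)',q.mean(0),'axis->nose(tool)',a,'ang to z',np.degrees(np.arctan2(-a[0],a[2])),'off-plane',np.degrees(np.arcsin(a[1])),'ext',np.percentile(t,[1,99]))
    m2=near&(V<60)&(np.linalg.norm(np.cross(L-q.mean(0),a),axis=-1)<25)&((L-q.mean(0))@a>20); 
    if m2.sum()>10: print(' nose dark ext',np.percentile((L[m2]-q.mean(0))@a,[1,50,99]),m2.sum(),L[m2].mean(0))
E
python3 held.py 4 top side wrist
```

```text
t: 16.27
ee_pos: [452.6, -179.7, 306.7]
orientation: [0.687, 2.806, -0.092]
ft_force: [0.3, -0.3, -2.2]
width: 27.8
grasp_force: 29.9
[ 452.629 -179.716  306.685] 27.750697205011512
top 219 mean(tool) [-37.105   1.898   5.856] axis->nose(tool) [-0.583  0.001  0.812] ang to z 35.66209080941696 off-plane 0.02875508394586908 ext [-37.819  40.545]
 nose dark ext [42.166 59.71  74.353] 62 [-73.307   2.479  52.504]
side 158 mean(tool) [ -6.11    8.719 -14.048] axis->nose(tool) [-0.649  0.1    0.754] ang to z 40.747278822388964 off-plane 5.760203869077341 ext [-51.009  76.583]
 nose dark ext [ 81.167  95.129 108.51 ] 23 [-67.643  12.153  58.638]
wrist 3677 mean(tool) [ 13.918  -0.34  -40.366] axis->nose(tool) [-0.74   0.013  0.673] ang to z 47.707725186827524 off-plane 0.7694450976893724 ext [-17.343 102.568]
 nose dark ext [ 70.543  83.091 137.064] 58 [-53.713   1.153  28.49 ]
```

```bash
python3 - <<'E'
from h import *
im,d,K,E=load('side')
o=get_obs();T=np.array(o['ee_pos']);c=E[:3,:3].T@(T-E[:3,3]);u,v=(K@c)[:2]/c[2];print(u,v)
u,v=int(u),int(v); c1=im[v-60:v+60,u-60:u+60]; save(c1,'side4crop',5)
im,d,K,E=load('top');c=E[:3,:3].T@(T-E[:3,3]);u,v=(K@c)[:2]/c[2];print(u,v)
E
```

```text
286.37712926033765 141.4009941954765
311.9768831013633 217.83951251854012
```

View pics/side4crop.png

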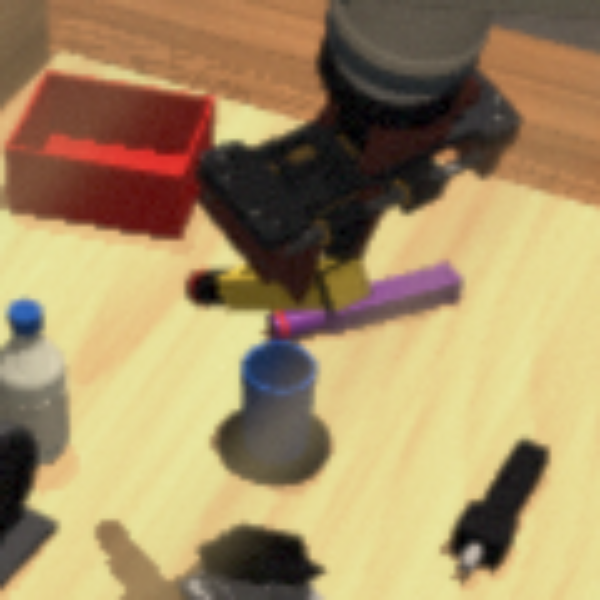

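The crop shows the wand held with its nose at (195,287) and butt face around (350,285), and the cup below. I'll back-project its centreline onto the gripper's mid plane to get the grip angle.

```bash
python3 - <<'E'
from h import *
np.set_printoptions(precision=2,suppress=True)
im,d,K,E=load('side');o=get_obs();T=np.array(o['ee_pos']);M=R.from_rotvec(o['orientation']).as_matrix()
hsv=cv2.cvtColor(im,cv2.COLOR_RGB2HSV).astype(int);H,S,V=[hsv[...,i] for i in range(3)]
P=pts(d,K,E);near=np.linalg.norm(P-T,axis=-1)<170
ye=near&(abs(H-26)<9)&(S>120)&(V>60); v,u=np.nonzero(ye); print('yellow u,v',u.min(),u.max(),v.min(),v.max())
def onplane(u,v):
    r=E[:3,:3]@np.array([(u-K[0,2])/K[0,0],(v-K[1,2])/K[1,1],1]); ro=E[:3,3]-T; n=M[:,1]
    return M.T@(ro+r*(-(ro@n)/(r@n)))
dark=near&(V<75)
cs=[]
for uu in range(262,300):
    col=(ye|((uu<272)&dark))[:,uu] ; vv=np.nonzero(col[128:148])[0]+128
    if len(vv)>2: 
        c=(vv.min()+vv.max())/2; p=onplane(uu,c); cs.append(p); print(uu,vv.min(),vv.max(),p)
# top: slices of top face
im,d,K,E=load('top');P=pts(d,K,E);L=(P-T)@M;hsv=cv2.cvtColor(im,cv2.COLOR_RGB2HSV).astype(int)
m=(np.linalg.norm(L,axis=-1)<190)&(P[...,2]>150)&(abs(hsv[...,0]-27)<9)&(hsv[...,1]>140)&(hsv[...,2]>70)&(abs(L[...,1])<12)
q=L[m]
for a in range(-90,10,10):
    k=(q[:,0]>=a)&(q[:,0]<a+10)
    if k.sum()>3: print(a+5,k.sum(),np.median(q[k],0))
E
```

```text
yellow u,v 269 307 110 142
265 137 140 [-87.18   0.    88.37]
266 136 141 [-82.9    0.    83.31]
267 136 141 [-78.65  -0.    78.3 ]
268 136 141 [-74.45  -0.    73.34]
269 136 141 [-70.28   0.    68.43]
270 135 141 [-66.76   0.    61.6 ]
271 135 141 [-62.67  -0.    56.8 ]
272 135 142 [-58.02  -0.    53.96]
273 135 142 [-54.01   0.    49.23]
274 134 142 [-50.64  -0.    42.64]
275 133 142 [-47.32   0.    36.13]
276 134 142 [-42.81  -0.    33.42]
277 136 142 [-37.7   -0.    32.58]
278 137 142 [-33.25   0.    29.9 ]
279 138 142 [-28.82   0.    27.23]
280 137 142 [-25.68  -0.    20.92]
281 137 142 [-21.95   0.    16.5 ]
282 138 142 [-17.62  -0.    13.91]
283 139 142 [-13.31   0.    11.34]
287 139 141 [ 0.41  0.   -7.52]
288 138 142 [  3.92  -0.   -11.69]
289 133 141 [  3.57   0.   -26.03]
290 129 141 [  4.49   0.   -36.73]
291 128 140 [  6.64  -0.   -43.96]
292 133 142 [ 14.45   0.   -36.36]
293 133 142 [ 17.81   0.   -40.3 ]
294 134 141 [ 21.14  -0.   -44.2 ]
295 133 141 [ 23.8  -0.  -49.7]
296 133 140 [ 26.43  -0.   -55.13]
297 132 140 [ 29.03   0.   -60.51]
298 133 139 [ 32.25   0.   -64.26]
299 137 139 [ 38.01  -0.   -61.67]
-65 16 [-62.21   1.55  35.12]
-55 43 [-55.32  -0.88  26.45]
-45 25 [-45.37  -4.19  15.29]
-35 44 [-34.87  -0.38   1.58]
-25 47 [-24.72   0.24 -10.53]
-15 27 [-16.57  -1.73 -20.27]
```

```bash
cat > scan.py <<'E'
from h import *
lab=np.array([629.1,90.7,85.3]); az=np.radians(153.5); n=np.array([np.sin(np.radians(40))*np.cos(az),np.sin(np.radians(40))*np.sin(az),np.cos(np.radians(40))])
ANG,LEN=np.radians(39.7),133
y=np.array([-np.cos(az+np.pi/2),-np.sin(az+np.pi/2),0]) # level
def wandframe(a,y):   # tool frame such that the wand axis (butt->nose) is along a
    y=y/np.linalg.norm(y); p=np.cross(y,a)  # a = -sin*x + cos*z ; x = y x z
    z=np.cos(ANG)*a+np.sin(ANG)*p*1
    F=frame(z,y); 
    if abs(F@[-np.sin(ANG),0,np.cos(ANG)]-a).max()>1e-6: F=frame(np.cos(ANG)*a-np.sin(ANG)*p,y)
    assert abs(F@[-np.sin(ANG),0,np.cos(ANG)]-a).max()<1e-6
    return F
F=wandframe(-n,y)
def tcp(dist): return lab+n*(dist+LEN)+19*F[:,2]
if __name__=='__main__':
    print(F); goto(tcp(120),F); goto(tcp(60),F)
    o=get_obs();M=R.from_rotvec(o['orientation']).as_matrix(); a=M@[-np.sin(ANG),0,np.cos(ANG)]; tip=np.array(o['ee_pos'])-19*M[:,2]+LEN*a; s=tip+60*a-lab
    lx=np.cross(y,n); print('tip',tip,'spot in label x,y,z',s@lx,s@y,s@n,'ang',np.degrees(np.arccos(-a@n)),np.array(o['qpos']))
E
python3 scan.py
```

```text
[[-8.94922094e-01  4.46197813e-01  4.68584395e-03]
 [ 4.46191697e-01  8.94934362e-01 -2.33627561e-03]
 [-5.23596383e-03 -1.62628097e-16 -9.99986292e-01]]
t 16.4167 at [ 452.38 -179.6   305.59] shift [137.75 318.58  10.11]
twist [-0.25 14.44 -0.99] shift if turned first [125.22 320.75  44.83]
t 16.4167 at [ 452.38 -179.6   305.59] shift [112.15 319.36  64.37]
twist [-0.25 14.44 -0.99] shift if turned first [ 86.89 320.75  90.99]
tip [ 544.01 -227.46  246.63] spot in label x,y,z 169.07269631576446 -323.6330456945081 23.189370895984467 ang 14.466858679498683 [-0.38 -0.04  1.98 -0.03  0.95 -1.46]
```

```bash

python3 -m creep '{"delta_pos":[[0,0,0],[0,0,0],[0,0,0],[0.0125,0.0321,0.0045],[0.0125,0.0321,0.0045],[0.0125,0.0321,0.0045],[0.0125,0.0321,0.0045],[0.0125,0.0321,0.0045],[0.0125,0.0321,0.0045],[0.0125,0.0321,0.0045],[0.0125,0.0321,0.0045],[0.0125,0.0321,0.0045],[0.0125,0.0321,0.0045],[0,0,0],[0,0,0],[0,0,0]],"twist":[[0,4.8,-0.3],[0,4.8,-0.3],[-0.2,4.8,-0.4],[0,0,0],[0,0,0],[0,0,0],[0,0,0],[0,0,0],[0,0,0],[0,0,0],[0,0,0],[0,0,0],[0,0,0],[0,0,0],[0,0,0],[0,0,0]]}' 0
python3 scan.py
python3 held.py 5 top side
python3 - <<'E'
from h import *
np.set_printoptions(precision=2,suppress=True)
o=get_obs();T=np.array(o['ee_pos']);M=R.from_rotvec(o['orientation']).as_matrix()
im,d,K,E=load('top');P=pts(d,K,E);L=(P-T)@M;hsv=cv2.cvtColor(im,cv2.COLOR_RGB2HSV).astype(int)
m=(np.linalg.norm(L,axis=-1)<190)&(P[...,2]>140)&(abs(hsv[...,0]-27)<9)&(hsv[...,1]>140)&(hsv[...,2]>70)&(abs(L[...,1])<20)
q=L[m]
for a in range(-90,10,10):
    k=(q[:,0]>=a)&(q[:,0]<a+10)
    if k.sum()>3: print(a+5,k.sum(),np.median(q[k],0))
m=(np.linalg.norm(L,axis=-1)<190)&(P[...,2]>140)&(L[...,0]<-40)&(abs(L[...,1])<30)
q=L[m];print('all beyond',len(q),'x min',np.percentile(q[:,0],[0,2]),'far pts',q[np.argsort(q[:,0])[:6]])
E
```

```text
t: 17.75
ee_pos: [484.7, 162.4, 260.1]
orientation: [0.717, 3.051, -0.007]
ft_force: [-0.8, -0.5, -2.3]
width: 27.9
grasp_force: 30.0
[[-8.94922094e-01  4.46197813e-01  4.68584395e-03]
 [ 4.46191697e-01  8.94934362e-01 -2.33627561e-03]
 [-5.23596383e-03 -1.62628097e-16 -9.99986292e-01]]
t 17.75 at [484.69 162.38 260.12] shift [ 1.3   0.28 -0.01]
twist [-0.14  0.17  0.04] shift if turned first [ 1.3   0.28 -0.  ]
t 17.75 at [484.69 162.38 260.12] shift [-36.88   0.37  46.27]
twist [-0.14  0.17  0.04] shift if turned first [-37.02   0.28  46.16]
tip [561.27 124.03 177.49] spot in label x,y,z 1.5452272253213728 -0.5248401557957028 59.20490069651095 ang 0.19448706771004595 [ 0.3   0.18  1.82 -0.01  1.14 -0.8 ]
[484.691 162.385 260.116] 27.857982397242793
top 98 mean(tool) [-47.194  -1.584  20.736] axis->nose(tool) [-0.595 -0.052  0.802] ang to z 36.54977814839404 off-plane -2.965877736968936 ext [-25.847  31.365]
 nose dark ext [24.155 40.979 58.092] 52 [-72.654  -2.285  53.442]
side 161 mean(tool) [  6.869   5.499 -32.213] axis->nose(tool) [-0.624  0.106  0.774] ang to z 38.88219175605634 off-plane 6.0707432863073665 ext [-50.912  89.466]
 nose dark ext [109.791 121.469 138.958] 12 [-73.358  10.694  62.973]
-65 4 [-61.06  -1.76  39.14]
-55 42 [-54.92  -0.07  30.02]
-45 21 [-45.33  -8.02  19.04]
-35 34 [-35.05  -2.94   7.14]
all beyond 177 x min [-90.08 -88.72] far pts [[-90.08   7.47  73.1 ]
 [-89.9    0.75  70.89]
 [-88.93  10.21  74.22]
 [-88.85   4.05  74.76]
 [-88.59  -3.02  70.75]
 [-87.51   5.82  71.19]]
```

```bash

python3 -m creep '{"delta_pos":[[-0.0074,0.0001,0.0092],[-0.0074,0.0001,0.0092],[-0.0074,0.0001,0.0092],[-0.0074,0,0.0092],[-0.0074,0,0.0092],[0,0,0],[0,0,0],[0,0,0],[0,0,0],[0,0,0]],"twist":[[0,0,0],[0,0,0],[0,0,0],[0,0,0],[0,0,0],[0,0,0],[0,0,0],[0,0,0],[0,0,0],[0,0,0]]}' 0
python3 scan.py; python3 held.py 6 wrist side top
python3 - <<'E'
from h import *
np.set_printoptions(precision=2,suppress=True)
# independent: wand nose front via side view, relative to label
im,d,K,E=load('side');u,v=202,227;save(im[v-50:v+50,u-60:u+60],'side6crop',5)
E
```

```text
t: 18.68
ee_pos: [519.1, 146.6, 216.2]
orientation: [0.718, 3.048, -0.003]
ft_force: [0.3, -0.3, -1.8]
width: 27.5
grasp_force: 30.0
[[-8.94922094e-01  4.46197813e-01  4.68584395e-03]
 [ 4.46191697e-01  8.94934362e-01 -2.33627561e-03]
 [-5.23596383e-03 -1.62628097e-16 -9.99986292e-01]]
t 18.6833 at [519.1  146.58 216.22] shift [ 38.69  -0.92 -44.3 ]
twist [0.01 0.3  0.01] shift if turned first [ 38.92  -0.93 -44.09]
t 18.6833 at [519.1  146.58 216.22] shift [ 0.6  -0.93  2.07]
twist [0.01 0.3  0.01] shift if turned first [ 0.59 -0.93  2.07]
tip [595.92 108.31 133.78] spot in label x,y,z 2.710222882106245 0.9713061688926602 1.2796825978844586 ang 0.3000530578384422 [ 0.26  0.27  1.81 -0.01  1.06 -0.85]
[519.1   146.582 216.219] 27.47941285472798
wrist 3661 mean(tool) [ 13.45   -0.256 -41.242] axis->nose(tool) [-0.733  0.011  0.681] ang to z 47.1017448955391 off-plane 0.6079737705792826 ext [-16.883 103.437]
 nose dark ext [ 71.475  83.733 217.408] 92 [-58.685   0.46   32.815]
side 145 mean(tool) [  7.367   4.901 -31.491] axis->nose(tool) [-0.636  0.11   0.764] ang to z 39.8037819591148 off-plane 6.309597071093417 ext [-30.391  93.366]
top 63 mean(tool) [-51.8    -1.326  26.322] axis->nose(tool) [-0.599  0.222  0.769] ang to z 37.93880113515188 off-plane 12.843363518974293 ext [-21.103  19.699]
 nose dark ext [ 20.208  35.48  135.035] 52 [-77.478   2.896  59.386]
```

View pics/side6crop.png

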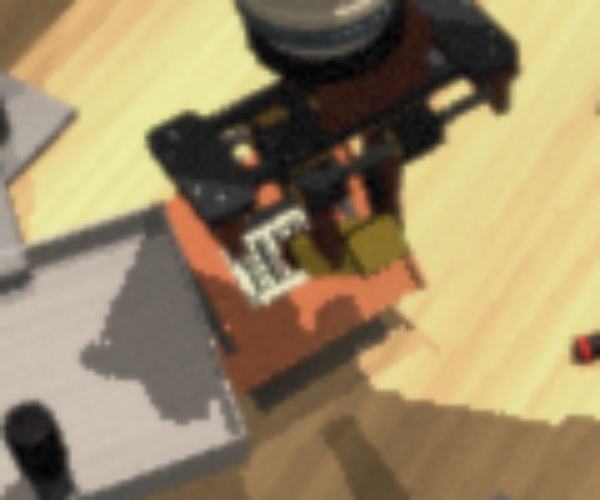

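The crop shows the wand nose at (295,250), in front of the label's middle at (265,262), with the tray out on the left. I'll trim slightly and hold.

```bash

python3 -m creep '{"delta_pos":[[0.0006,-0.0009,0.002],[0,0,0],[0,0,0],[0,0,0],[0,0,0],[0,0,0],[0,0,0],[0,0,0],[0,0,0],[0,0,0],[0,0,0],[0,0,0],[0,0,0],[0,0,0],[0,0,0],[0,0,0],[0,0,0],[0,0,0],[0,0,0],[0,0,0]],"twist":[[0,0,0],[0,0,0],[0,0,0],[0,0,0],[0,0,0],[0,0,0],[0,0,0],[0,0,0],[0,0,0],[0,0,0],[0,0,0],[0,0,0],[0,0,0],[0,0,0],[0,0,0],[0,0,0],[0,0,0],[0,0,0],[0,0,0],[0,0,0]]}' 0
python3 scan.py
python3 -m creep '{"delta_pos":[[0,0,0],[0,0,0],[0,0,0],[0,0,0],[0,0,0],[0,0,0],[0,0,0],[0,0,0],[0,0,0],[0,0,0],[0,0,0],[0,0,0],[0,0,0],[0,0,0]],"twist":[[0,0,0],[0,0,0],[0,0,0],[0,0,0],[0,0,0],[0,0,0],[0,0,0],[0,0,0],[0,0,0],[0,0,0],[0,0,0],[0,0,0],[0,0,0],[0,0,0]]}' 0
cat > cup.py <<'E'
from scan import *
cup=np.array([531.5,-342.5,0]); hh=np.array([.887,-.4615,0]); yy=np.array([.4615,.887,0])
C=wandframe(np.array([0,0,-1.]),yy)
def tcpc(tipz): return cup+[0,0,tipz+LEN]+19*C[:,2]
if __name__=='__main__':
    print(C); 
    for z in (200,120,50,9): goto(tcpc(z),C)
    o=get_obs();M=R.from_rotvec(o['orientation']).as_matrix(); a=M@[-np.sin(ANG),0,np.cos(ANG)]; print('tip',np.array(o['ee_pos'])-19*M[:,2]+LEN*a,'a',a,np.array(o['qpos']))
E
python3 cup.py
```

```text
t: 20.5
ee_pos: [518.1, 145.7, 213.7]
orientation: [0.718, 3.049, -0.004]
ft_force: [-0.1, 1.0, -1.7]
width: 27.8
grasp_force: 30.0
[[-8.94922094e-01  4.46197813e-01  4.68584395e-03]
 [ 4.46191697e-01  8.94934362e-01 -2.33627561e-03]
 [-5.23596383e-03 -1.62628097e-16 -9.99986292e-01]]
t 20.5 at [518.11 145.73 213.7 ] shift [ 38.18   0.24 -46.79]
twist [-0.02  0.27 -0.01] shift if turned first [ 38.4    0.27 -46.61]
t 20.5 at [518.11 145.73 213.7 ] shift [ 0.07  0.27 -0.45]
twist [-0.02  0.27 -0.01] shift if turned first [ 0.07  0.27 -0.45]
tip [594.85 107.41 131.21] spot in label x,y,z 0.5979418907394621 -0.35725248547969846 -0.33585305285633366 ang 0.2674050703920901 [ 0.26  0.27  1.81 -0.01  1.05 -0.85]
t: 21.67
ee_pos: [518.1, 145.7, 213.7]
orientation: [0.718, 3.049, -0.004]
ft_force: [0.9, 0.2, -1.2]
width: 28.0
grasp_force: 30.0
[[-0.6825423   0.46155741 -0.56665754]
 [ 0.35512207  0.88711034  0.29482802]
 [ 0.63876782  0.         -0.76939956]]
t 21.6667 at [518.09 145.73 213.69] shift [-218.85 -430.73 -102.38]
twist [-0.35 40.26  0.93] shift if turned first [-106.32 -426.93 -224.34]
t 21.6667 at [518.09 145.73 213.69] shift [-218.06 -430.69  -22.38]
twist [-0.35 40.26  0.93] shift if turned first [-157.42 -426.93 -162.78]
t 21.6667 at [518.09 145.73 213.69] shift [-217.37 -430.67   47.62]
twist [-0.35 40.26  0.93] shift if turned first [-202.14 -426.93 -108.93]
t 21.6667 at [518.09 145.73 213.69] shift [-216.97 -430.65   88.62]
twist [-0.35 40.26  0.93] shift if turned first [-228.33 -426.93  -77.38]
tip [594.83 107.41 131.2 ] a [ 0.58 -0.29 -0.76] [ 0.26  0.27  1.81 -0.01  1.05 -0.85]
```

```bash

python3 -m creep '{"delta_pos":[[0.0128,0,-0.0155],[0.0128,0,-0.0155],[0.0128,0,-0.0155],[0,0,-0.03],[0,0,-0.03],[0,0,0],[0,0,0],[0,0,0],[0,0,0],[0,0,0],[0,0,0],[0,0,0],[0,0,0]],"twist":[[0,0,0],[0,0,0],[0,0,0],[0,0,0],[0,0,0],[0,6.7,0.2],[0,6.7,0.2],[0,6.7,0.2],[0,6.7,0.2],[0,6.7,0.1],[0,6.7,0],[0,0,0],[0,0,0]]}' 0
python3 cup.py
```

```text
t: 22.75
ee_pos: [483.4, 162.6, 317.8]
orientation: [-0.587, -2.389, -0.203]
ft_force: [-0.4, -0.4, -1.7]
width: 27.5
grasp_force: 30.0
[[-0.6825423   0.46155741 -0.56665754]
 [ 0.35512207  0.88711034  0.29482802]
 [ 0.63876782  0.         -0.76939956]]
t 22.75 at [483.39 162.64 317.81] shift [-204.25 -426.   -166.54]
twist [-0.3   0.04 -0.22] shift if turned first [-202.51 -425.91 -168.88]
t 22.75 at [483.39 162.64 317.81] shift [-255.31 -425.49 -104.96]
twist [-0.3   0.04 -0.22] shift if turned first [-253.62 -425.91 -107.33]
t 22.75 at [483.39 162.64 317.81] shift [-299.99 -425.03  -51.07]
twist [-0.3   0.04 -0.22] shift if turned first [-298.33 -425.91  -53.47]
t 22.75 at [483.39 162.64 317.81] shift [-326.16 -424.77  -19.51]
twist [-0.3   0.04 -0.22] shift if turned first [-324.52 -425.91  -21.92]
tip [493.88 156.33 199.43] a [-0.   -0.01 -1.  ] [ 0.08  0.46  1.46  0.35  1.82 -1.03]
```

```bash

python3 -m creep '{"delta_pos":[[-0.0145,-0.0304,-0.0121],[-0.0145,-0.0304,-0.0121],[-0.0145,-0.0304,-0.0121],[-0.0145,-0.0304,-0.0121],[-0.0145,-0.0304,-0.0121],[-0.0145,-0.0304,-0.0121],[-0.0145,-0.0304,-0.0121],[-0.0145,-0.0304,-0.0121],[-0.0145,-0.0304,-0.0121],[-0.0145,-0.0304,-0.0121],[-0.0145,-0.0304,-0.0121],[-0.0145,-0.0304,-0.0121],[-0.0145,-0.0304,-0.0121],[-0.0145,-0.0304,-0.0121],[0,0,0],[0,0,0],[0,0,0]],"twist":[[-0.3,0,-0.2],[0,0,0],[0,0,0],[0,0,0],[0,0,0],[0,0,0],[0,0,0],[0,0,0],[0,0,0],[0,0,0],[0,0,0],[0,0,0],[0,0,0],[0,0,0],[0,0,0],[0,0,0],[0,0,0]]}' 0
python3 cup.py
```

```text
t: 24.17
ee_pos: [521.9, -335.3, 321.4]
orientation: [-0.582, -2.395, -0.211]
ft_force: [0.2, 0.7, -1.1]
width: 27.6
grasp_force: 30.0
[[-0.6825423   0.46155741 -0.56665754]
 [ 0.35512207  0.88711034  0.29482802]
 [ 0.63876782  0.         -0.76939956]]
t 24.1667 at [ 521.89 -335.29  321.35] shift [-1.66 -1.96  2.47]
twist [-0.01  0.23  0.15] shift if turned first [-1.68 -1.96  2.47]
t 24.1667 at [ 521.89 -335.29  321.35] shift [-52.51  -2.08  64.23]
twist [-0.01  0.23  0.15] shift if turned first [-52.78  -1.96  64.02]
t 24.1667 at [ 521.89 -335.29  321.35] shift [-97.01  -2.19 118.27]
twist [-0.01  0.23  0.15] shift if turned first [-97.49  -1.96 117.88]
t 24.1667 at [ 521.89 -335.29  321.35] shift [-123.07   -2.25  149.92]
twist [-0.01  0.23  0.15] shift if turned first [-123.68   -1.96  149.42]
tip [ 533.18 -340.94  203.02] a [ 0. -0. -1.] [-0.56  0.71  1.02 -0.06  2.09 -1.67]
```

```bash

python3 -m creep '{"delta_pos":[[-0.0176,-0.0007,0.0213],[-0.0176,-0.0007,0.0213],[-0.0176,-0.0006,0.0213],[0,0,0],[0,0,0],[0,0,0]],"twist":[[0,0.2,0.15],[0,0,0],[0,0,0],[0,0,0],[0,0,0],[0,0,0]]}' 0
python3 cup.py; python3 - <<'E'
from h import *
np.set_printoptions(precision=1,suppress=True)
ims=[]
for n in('side','wrist','top'):
    im,d,K,E=shot(n);P=pts(d,K,E);X,Y,Z=[P[...,i] for i in range(3)]
    hsv=cv2.cvtColor(im,cv2.COLOR_RGB2HSV).astype(int);H,S,V=[hsv[...,i] for i in range(3)]
    near=(np.hypot(X-531,Y+342)<60)
    m=near&(abs(H-110)<14)&(S>100)&(Z>79)&(Z<92)
    if m.sum()>9: print(n,'rim',m.sum(),P[m].mean(0),cv2.minEnclosingCircle(P[m][:,:2].astype(np.float32)))
    m=near&(Z>105)&(Z<270)&(V<255)
    for z in range(110,280,20):
        k=m&(Z>=z)&(Z<z+20)&(np.hypot(X-531,Y+342)<30)
        if k.sum()>3: print(z+10,k.sum(),P[k].mean(0),P[k].min(0)[:2],P[k].max(0)[:2])
    c=E[:3,:3].T@(np.array([531,-342,130])-E[:3,3]);u,v=((K@c)[:2]/c[2]).astype(int);print(n,u,v)
    s=im if n=='wrist' else im[max(0,v-50):v+50,max(0,u-50):u+50]; ims.append(cv2.resize(s,(400,400 if n!='wrist' else 300)))
ims[1]=cv2.copyMakeBorder(ims[1],0,100,0,0,0)
save(np.hstack(ims[:2]),'c7')
E
```

```text
t: 24.67
ee_pos: [521.3, -337.1, 239.5]
orientation: [-0.584, -2.39, -0.211]
ft_force: [-0.1, 0.5, -1.2]
width: 28.1
grasp_force: 30.0
[[-0.6825423   0.46155741 -0.56665754]
 [ 0.35512207  0.88711034  0.29482802]
 [ 0.63876782  0.         -0.76939956]]
t 24.6667 at [ 521.34 -337.1   239.48] shift [ 50.88  -0.11 -60.31]
twist [-0.03  0.    0.03] shift if turned first [ 50.89  -0.11 -60.3 ]
t 24.6667 at [ 521.34 -337.1   239.48] shift [-0.22 -0.1   1.25]
twist [-0.03  0.    0.03] shift if turned first [-0.22 -0.11  1.25]
t 24.6667 at [ 521.34 -337.1   239.48] shift [-44.93  -0.1   55.11]
twist [-0.03  0.    0.03] shift if turned first [-44.93  -0.11  55.11]
t 24.6667 at [ 521.34 -337.1   239.48] shift [-71.11  -0.1   86.66]
twist [-0.03  0.    0.03] shift if turned first [-71.12  -0.11  86.65]
tip [ 532.12 -342.7   121.1 ] a [ 0. -0. -1.] [-0.56  0.78  1.09 -0.06  1.96 -1.66]
side rim 22 [ 542.  -349.2   82.8] ((538.989990234375, -344.55517578125), 28.508201599121094)
120 8 [ 529.  -335.   126.9] [ 521.8 -342.1] [ 539.  -330.1]
140 26 [ 529.1 -333.1  141.3] [ 520.6 -340.6] [ 540.6 -327
[... 402 characters left out ...]
 [ 542.  -350.6   84.2] ((531.026123046875, -345.16339111328125), 28.76025390625)
120 8 [ 543.1 -349.   129. ] [ 539.  -354.6] [ 545.1 -341.4]
140 46 [ 542.4 -349.1  139. ] [ 535.5 -356. ] [ 545.1 -340.3]
160 32 [ 543.  -349.2  157.7] [ 539.  -354.1] [ 544.8 -343. ]
180 76 [ 543.2 -349.3  178.9] [ 536.4 -360.7] [ 548.5 -337.7]
200 134 [ 543.3 -349.9  201.4] [ 536.2 -360.5] [ 548.4 -336.9]
220 173 [ 543.  -349.3  219.5] [ 535.8 -360.5] [ 548.3 -337.4]
240 218 [ 542.7 -349.4  240.3] [ 535.2 -360.5] [ 548.1 -336. ]
260 426 [ 541.4 -348.4  262.5] [ 518.8 -367.2] [ 560.7 -322.5]
wrist 260 271
top rim 30 [ 537.5 -322.3   84.3] ((535.36572265625, -331.5235900878906), 24.147144317626953)
top 360 192
```

View pics/c7.png

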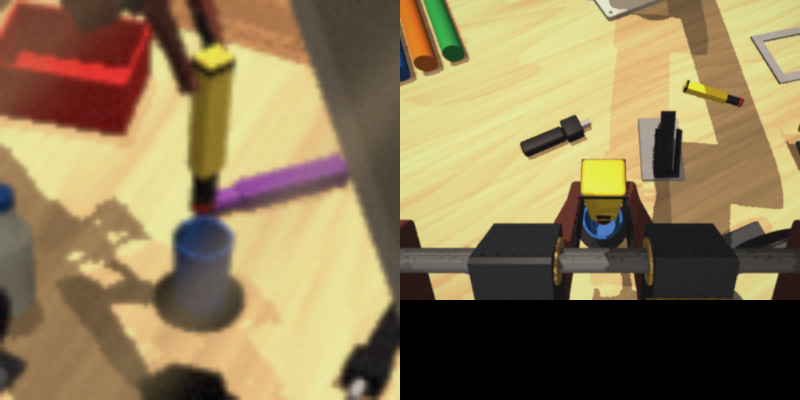

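The wand hangs vertically over the cup, with faces constant over 130 to 240 mm and a centre of about (532,-343.5). The cup rim centre is (531,-344), so I'll lower it.

```bash

python3 -m creep '{"delta_pos":[[-0.0128,0,0.0154],[-0.0128,0,0.0154],[-0.0128,0,0.0154],[-0.0128,0,0.0154],[-0.0064,0,0.0077],[-0.0064,0,0.0077],[0,0,0],[0,0,0],[0,0,0]],"twist":[[0,0,0],[0,0,0],[0,0,0],[0,0,0],[0,0,0],[0,0,0],[0,0,0],[0,0,0],[0,0,0]]}' 0
python3 cup.py | tail -3
```

```text
t: 25.57
ee_pos: [520.9, -338.0, 138.4]
orientation: [-0.585, -2.389, -0.212]
ft_force: [1.1, 0.3, -1.2]
width: 28.0
grasp_force: 30.0
t 25.5667 at [ 520.94 -338.04  138.39] shift [-6.49  0.91  8.92]
twist [ 0.03 -0.03 -0.03] shift if turned first [-6.48  0.92  8.92]
tip [ 531.66 -343.62   20.  ] a [-0.  0. -1.] [-0.57  0.87  1.14 -0.06  1.82 -1.65]
```

Now down in small steps, watching the force.

```bash

python3 -m creep '{"delta_pos":[[-0.0019,0,0.0023],[-0.0019,0,0.0023],[0,0,0],[0,0,0]],"twist":[[0,0,0],[0,0,0],[0,0,0],[0,0,0]]}' 0
python3 -m creep '{"delta_pos":[[-0.0013,0,0.0015],[-0.0013,0,0.0015],[0,0,0],[0,0,0]],"twist":[[0,0,0],[0,0,0],[0,0,0],[0,0,0]]}' 0
python3 -m creep '{"delta_pos":[[-0.0013,0,0.0015],[0,0,0],[0,0,0]],"twist":[[0,0,0],[0,0,0],[0,0,0]]}' 0
```

```text
t: 25.9
ee_pos: [520.2, -337.6, 131.2]
orientation: [-0.585, -2.387, -0.212]
ft_force: [0.4, 0.7, -2.1]
width: 27.7
grasp_force: 30.0
t: 26.23
ee_pos: [520.3, -337.6, 127.0]
orientation: [-0.585, -2.387, -0.212]
ft_force: [0.6, -0.3, -2.1]
width: 27.9
grasp_force: 30.0
t: 26.48
ee_pos: [520.3, -337.6, 125.1]
orientation: [-0.585, -2.387, -0.212]
ft_force: [-0.3, -0.4, -2.2]
width: 27.7
grasp_force: 30.0
```

```bash

python3 -m creep '{"delta_pos":[[-0.0013,0,0.0015],[0,0,0],[0,0,0]],"twist":[[0,0,0],[0,0,0],[0,0,0]]}' 0
python3 -m creep '{"delta_pos":[[-0.0013,0,0.0015],[0,0,0],[0,0,0]],"twist":[[0,0,0],[0,0,0],[0,0,0]]}' 0|sed -n '2p;4p'
python3 -m creep '{"delta_pos":[[-0.0006,0,0.0008],[0,0,0],[0,0,0]],"twist":[[0,0,0],[0,0,0],[0,0,0]]}' 0|sed -n '2p;4p'
```

```text
t: 26.73
ee_pos: [520.3, -337.6, 123.1]
orientation: [-0.585, -2.387, -0.212]
ft_force: [-0.1, 0.4, -2.5]
width: 27.9
grasp_force: 30.0
ee_pos: [520.4, -337.7, 121.2]
ft_force: [-0.5, -1.0, -1.7]
ee_pos: [520.6, -337.7, 121.0]
ft_force: [1.0, 0.9, 3.4]
```

```bash

python3 -m creep '{"delta_pos":[[0,0,0],[0,0,0],[0,0,0],[0,0,0],[0,0,0],[0,0,0],[0,0,0],[0,0,0],[0,0,0],[0,0,0]],"twist":[[0,0,0],[0,0,0],[0,0,0],[0,0,0],[0,0,0],[0,0,0],[0,0,0],[0,0,0],[0,0,0],[0,0,0]]}' 1
python3 -m creep '{"delta_pos":[[0,0,-0.01],[0,0,-0.015],[0,0,-0.02],[0,0,-0.03],[0,0,-0.04],[0,0,-0.04],[0,0,-0.04],[0,0,0],[0,0,0],[0,0,0],[0,0,0],[0,0,0]],"twist":[[0,0,0],[0,0,0],[0,0,0],[0,0,0],[0,0,0],[0,0,0],[0,0,0],[0,0,0],[0,0,0],[0,0,0],[0,0,0],[0,0,0]]}' 1
python3 - <<'E'
from h import *
np.set_printoptions(precision=1,suppress=True)
im1=None;ims=[]
for n in('side','top'):
    im,d,K,E=shot(n);P=pts(d,K,E);X,Y,Z=[P[...,i] for i in range(3)]
    for z in range(95,200,15):
        k=(Z>=z)&(Z<z+15)&(np.hypot(X-531,Y+342)<60)
        if k.sum()>3: print(n,z+7,k.sum(),P[k].mean(0))
    m=(np.hypot(X-601,Y-323)<50)&(Z>246)&(Z<262); print('knob',m.sum(),P[m].mean(0))
    ims.append(cv2.resize(im,(400,300)))
save(np.hstack(ims),'end')
E
```

```text
t: 28.07
ee_pos: [520.4, -337.7, 120.3]
orientation: [-0.585, -2.387, -0.212]
ft_force: [0.7, -0.0, -0.6]
width: 87.3
grasp_force: 0.0
t: 29.07
ee_pos: [630.0, -394.8, 268.5]
orientation: [-0.584, -2.384, -0.214]
ft_force: [0.2, 0.3, -0.3]
width: 88.1
grasp_force: 0.0
side 102 26 [ 528.4 -334.9  102.6]
side 117 31 [ 529.2 -335.1  117.3]
side 132 27 [ 526.9 -335.4  133.1]
side 147 25 [ 528.6 -333.5  147.9]
side 162 33 [ 527.7 -335.3  162. ]
side 177 39 [ 530.4 -339.9  175. ]
knob 88 [597.6 323.  252.8]
knob 83 [599.8 321.1 253.9]
```

View pics/end.png

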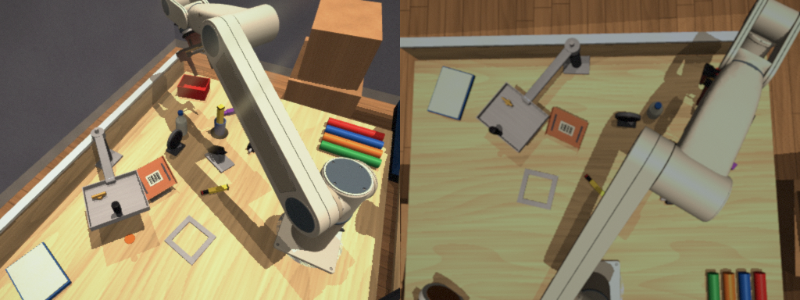

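The wand stands upright in the cup at (220,112), the tray is out with its knob at (599,322), the bystanders are in place and the gripper is clear. I'm handing in.

```bash
python3 -c "
from workcell import close_job
print(close_job())"
```

```text
the job is handed in; nothing more can be done
None
```

I handed the job in at about 29 s: by my measurements the tray is out at its stop, the wand was held on the label for about 3 s, and it now stands upright and released in the cup; the interface returned no verdict.

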